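# Slide an electrode disc along the rail into its pocket

### The arm

A 6-joint arm with a two-finger parallel gripper is mounted at the origin on the work surface. World frame = base frame: x ahead of the robot, y to its left, z up, the work surface at z = 0. Lengths are in mm, angles in rad, forces in N, time in s.
With the tool pointing down it reaches from about 400 to 925 mm from the base axis. Payload 12.5 kg.
Tool frame: the origin (TCP) lies midway between the tips of the shut fingers; the grasp point (between the pads) lies env.grasp_offset behind it (env.grasp_offset is the distance from the TCP to the grasp point, in mm); x points along the fingers, y is the direction in which the jaws open and shut, and the axes are right-handed (so a half turn about x gives the same grasp; the last joint's range is limited). The gripper opens to 95 mm and grips with 3 to 60 N. Pads are 20 mm wide; open, the fingers measure 119 mm over their backs; the gripper's body (75 mm by 180 mm) begins 59 mm behind the grasp point.
Start: joints at [-1.341, 0.491, 1.559, -0, 1.092, -0.106], TCP at [205.976, -590.102, 214.661] pointing down, gripper open.
Joint ranges: [-3.1, 3.1], [-0.84, 2.19], [0.05, 2.79], [-1.13, 4.28], [0.06, 2.93], [-2.69, 2.69]. Speed limits (rad/s): [2.22, 2.22, 2.79, 3.14, 3.14, 3.14].

### API

Orientations are given as [roll, pitch, yaw] about the fixed x, y, z axes, in that order (R = Rz(yaw) Ry(pitch) Rx(roll)).
In Python, from cell import env gives the robot as it stands.
- The arm moves only by the tool apply_moves, never from a script. Its arguments are lists of equal length, an entry for each row: "offset": the shift along the world's x, y, z in units of 25 mm (1.0 is 25 mm), a list of three; "yaw": the turn about the world's z in units of 6 degrees (1.0 is 6 degrees); "jaw": the closure, from -1 (fully open) to 1 (shut), so that 0 is half open. A call has 1 to 20 rows; each row is the pose to reach, as a shift and turn from the pose measured when the call began; what a row does not reach only later rows make up. A row lasts 1/8 s, in which the tool goes at most 62.5 mm and 10.7 degrees, less where a joint would pass 70% of its speed; a pose out of reach is approached as far as the arm can. A call with a gripper value outside its range is refused whole. The fingers move at their own pace and stop on an object; the grip force is fixed at half the most. Time passes only in rows, so rows that repeat a pose let the fingers close. It gives the time, the measured TCP pose, the force and the opening at its end, in the units of the state.
- env.state(): the state, without advancing time (a new reading comes with each control period).
- env.read_camera(name): name is "scene" or "top"; returns a dict with "frame" (480x640x3 uint8, red, green, blue), "fx", "fy", "cx", "cy" (pixels), "distortion" ([k1, k2, p1, p2, k3] as OpenCV has them; the pictures are not rectified), "xyz" and "rotation" of the camera in the world. Camera axes: x right, y down, z forward; pixel columns grow to the right and rows downward; lengths in mm; the calibration is good to about 2 mm. A picture is of the moment at which its call begins. There is no depth.
- env.job_done(): hands the job in, once; it reports no verdict.
The state is a dict: "t": time; "joints": joint angles; "qvel": joint speeds; "tau": joint torques, N m; "eef_pos": TCP position; "tcp_rot": TCP orientation; "ft_force": force on the tool from outside, world axes, zero at the start; "moment": the same for the moment, N m; "opening": opening from 0.0 (shut) to 1.0 (fully open).
Only numpy, scipy, OpenCV 4.12 (cv2) and the standard library are available. Lean on these libraries where they do the work, as an engineer would, in place of code of your own. Each camera call takes 0.05 s, during which the arm holds its last target.

### The job

Load the electrode holder: take the middle-sized of the three brass discs from the white board, set it down flat on the free end of the aluminium plate (the end farther from the pocket, on the robot's left), and slide it along the steel guide rail, always resting on the plate, until it drops into the round pocket; leave it there lying flat and let go. Handle it gently: it must never be pressed against the holder, downwards or sideways, with more than 20 N, and the other two discs stay where they are.

Things in the scene. Friction and masses are not known exactly. Their poses are not given: they have to be found in the camera images.
- disc: the middle-sized brass electrode disc: a flat flange 44 mm in diameter and 5 mm thick with a plain round stud 20 mm in diameter rising 14 mm above it on its axis (total height 19 mm), about 90 g. Origin: centre of the underside; z up the stud.
- disc_small: the small brass disc, same form and stud, flange 32 mm in diameter. Origin: centre of the underside. Leave it alone.
- disc_large: the large brass disc, same form and stud, flange 58 mm in diameter. Origin: centre of the underside. Leave it alone.
- board: white plastic board, 300 x 100 x 8 mm, fixed on the bench; the three discs stand on its top (8 mm up) in a row along its x axis about 90 mm apart, in any order. Origin: centre of its underside.
- holder: electrode holder fixed on the bench, right of the board: grey base 260 (x) x 120 (y) x 20 mm, carrying an aluminium plate 200 x 110 x 10 mm, plate top at z = 30 mm. Origin: centre of the base's underside; x runs along the rail (to the robot's right), y away from the robot, z up. The plate is clamped at an unmeasured place: its centre at x = -20 to +20 mm, so only x = -80 to +80 is surely plate
- rail_mid (a point): middle of the steel guide rail's inner face, at its top edge. The rail is a straight bar on the plate's far side, along the holder's x over its whole length, 12 mm wide, standing 5 mm above the plate; inner face at holder y = +22 mm, so the 44 mm disc touching it has its centre at y = 0. Axes as the holder's
- start_end (a point): point on the plate's top at its free left-hand end (holder x = -55, y = 0 mm). Set the disc down with its centre at holder x = -75 to -35 mm. Axes as the holder's
- search_mid (a point): point on the plate's top line (holder x = +20, y = 0 mm), the middle of the stretch where the pocket may be. Pocket: round, flat dark steel floor, 46.5 mm in diameter, 4 mm deep; centre at holder y = -0.5 mm, x anywhere from 0 to +40 mm (not measured). A disc slid along the rail falls in by its weight; its flange then stands 1 mm above the plate. Axes as the holder's
Mind the look-alikes: they are no part of the job. What is shaped like the disc but blue or brown is not meant.

How it is judged:
By the outcome, as a careful person would: the job done as asked, in the order asked, and still so for the second after the job is handed in, with the robot touching nothing.
It also fails if it takes over 51 s, if anything falls off the work surface, if the arm or the gripper's body presses on something with over 40 N, if the wrist force passes 120 N, or if a joint passes its speed limit or range.

## Working session

There is one attempt and no reset: what is moved stays moved. The work goes in short steps, Python scripts to look and compute and a tool call to move; the robot and the scene stay as the last step left them, time stands still between calls to the robot, and variables do not carry over. Pictures are saved under pics/ and viewed, and the job is handed in when it is done.

Besides the shell and the picture viewer there is one more tool, called after "Call:" as name(argument=value, ...) on one line, values as JSON. apply_moves: Moves the arm, as the interface text tells. Its arguments: {"type":"object","properties":{"offset":{"type":"array"},"yaw":{"type":"array"},"jaw":{"type":"array"}},"required":["offset","yaw","jaw"]}

```bash
mkdir -p pics; ls; cat > h.py <<'E'
import numpy as np,cv2
from cell import env
def cam(n,save=None):
    c=env.read_camera(n)
    if save: cv2.imwrite('pics/'+save,c['frame'][:,:,::-1])
    return c
def ray(c,u,v):
    K=np.array([[c['fx'],0,c['cx']],[0,c['fy'],c['cy']],[0,0,1.]])
    p=cv2.undistortPoints(np.array([[[u,v]]],float),K,np.array(c['distortion'],float))[0,0]
    R=np.array(c['rotation']); 
    return np.array(c['xyz'],float),R@np.array([p[0],p[1],1.])
def onz(c,u,v,z):
    o,d=ray(c,u,v); return o+d*(z-o[2])/d[2]
def proj(c,P):
    K=np.array([[c['fx'],0,c['cx']],[0,c['fy'],c['cy']],[0,0,1.]])
    R=np.array(c['rotation']);t=-R.T@np.array(c['xyz'])
    return cv2.projectPoints(np.array(P,float).reshape(-1,1,3),cv2.Rodrigues(R.T)[0],t,K,np.array(c['distortion'],float))[0].reshape(-1,2)
E
python3 - <<'E'
from h import *
for n in('scene','top'):
    c=cam(n,n+'1.png'); print(n,c['xyz'],np.round(c['rotation'],3).tolist(),c['fx'],c['distortion'])
print(env.state(),env.grasp_offset)
E
```

```text
pics
scene [771.71480992 475.13610017 819.19194329] [-2.557, -0.001, 2.446] 590.0463162259143 [-0.16694575  0.          0.          0.          0.        ]
top [ 403.19161095   89.22826127 1041.2633467 ] [-3.094, -0.003, -1.579] 564.5499898611836 [-0.14878099  0.          0.          0.          0.        ]
{'t': 0.1, 'joints': array([-1.34058868e+00,  4.91499540e-01,  1.55938135e+00, -1.09653959e-05,
        1.09169637e+00, -1.05599860e-01]), 'qvel': array([-0.00026352, -0.00298644, -0.0018695 ,  0.00077004,  0.00076104,
       -0.0015914 ]), 'tau': array([ 2.31805025e-03, -6.13625622e+01, -2.58606452e+01,  6.93365419e-02,
        4.70070296e-02, -5.74474143e-05]), 'eef_pos': array([ 205.92801733, -589.87756416,  214.12248687]), 'tcp_rot': array([-1.66651865,  1.56981167,  1.81088657]), 'ft_force': array([ 0.13912762,  0.21421338, -0.52782845]), 'moment': array([0.01175885, 0.01852341, 0.02789573]), 'opening': 0.9967550410831986} 18.8
```

```bash
sed -i "s/R=np.array(c\['rotation'\])/R=Rot.from_euler('xyz',c['rotation']).as_matrix()/; 1a from scipy.spatial.transform import Rotation as Rot" h.py; cat h.py | grep Rot
```

```text
from scipy.spatial.transform import Rotation as Rot
    R=Rot.from_euler('xyz',c['rotation']).as_matrix(); 
    R=Rot.from_euler('xyz',c['rotation']).as_matrix();t=-R.T@np.array(c['xyz'])
```

View pics/scene1.png

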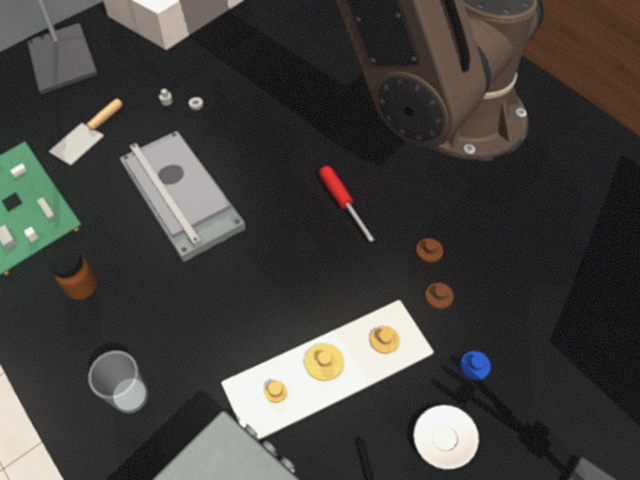

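View pics/top1.png

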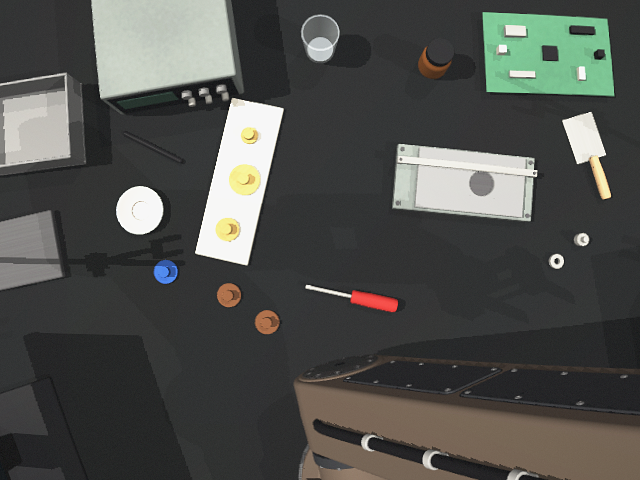

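Seen in the top view: brass discs are at (249,135), (244,180) and (228,229) on the white board. The look-alikes are brown at (228,295) and (267,322), and blue at (166,271). The holder is around (465,183), with its rail on the far side and its pocket at (482,183). By size, (228,229) looks like the middle disc; I'll measure it and check a close crop.

```bash
cat > m1.py <<'E'
from h import *
c=cam('top');s=cam('scene')
for nm,k in(('top',c),('scene',s)):
    f=k['frame'];hsv=cv2.cvtColor(f,cv2.COLOR_RGB2HSV)
    m=cv2.inRange(hsv,(15,90,120),(35,255,255))
    for q in cv2.findContours(m,cv2.RETR_EXTERNAL,cv2.CHAIN_APPROX_NONE)[0]:
        if cv2.contourArea(q)<60: continue
        pts=np.array([onz(k,*p[0],13)[:2] for p in q],np.float32)
        (x,y),r=cv2.minEnclosingCircle(pts); M=cv2.moments(q)
        e=cv2.fitEllipse(pts)
        print(nm,np.mean(q[:,0],0).round(1),'ctr',round(x,1),round(y,1),'diam',round(2*r,1),'ell',np.round(e[0],1),np.round(e[1],1), 'area diam',round(2*np.sqrt(cv2.contourArea(pts)/np.pi),1))
t=c['frame']
a=cv2.resize(t[200:260,190:270],None,fx=5,fy=5,interpolation=cv2.INTER_CUBIC)
cv2.imwrite('pics/crop_disc.png',a[:,:,::-1])
a=cv2.resize(t[130:235,380:550],None,fx=4.6,fy=4.6,interpolation=cv2.INTER_CUBIC)
cv2.imwrite('pics/crop_holder.png',a[:,:,::-1])
a=cv2.resize(s['frame'][120:265,110:255],None,fx=4,fy=4,interpolation=cv2.INTER_CUBIC)
cv2.imwrite('pics/crop_holder_s.png',a[:,:,::-1])
E
python3 m1.py
```

```text
top [227. 229.] ctr 462.6 257.6 diam 43.3 ell [462.6 257.4] [40.6 41.8] area diam 41.1
top [244.  179.3] ctr 553.6 226.3 diam 57.1 ell [553.9 226.2] [53.4 55.5] area diam 54.3
top [598.2 180.6] ctr 555.9 -447.4 diam 84.2 ell [ 551.5 -449.8] [21.6 86. ] area diam 23.8
top [249.2 135.3] ctr 636.0 217.3 diam 31.2 ell [636.1 217.2] [28.9 29.9] area diam 29.2
scene [275.3 391.3] ctr 638.4 217.2 diam 31.8 ell [638.2 217.3] [29.2 30.8] area diam 29.9
scene [323.8 361.7] ctr 555.5 226.3 diam 57.9 ell [555.6 226.3] [55.1 56.4] area diam 55.7
scene [384.2 339.4] ctr 464.5 257.1 diam 44.4 ell [464.1 257.2] [42.1 43. ] area diam 42.5
scene [104.6 113.2] ctr 557.9 -452.7 diam 91.3 ell [ 558.1 -451.1] [ 27.5 104.4] area diam 50.6
```

View pics/crop_disc.png

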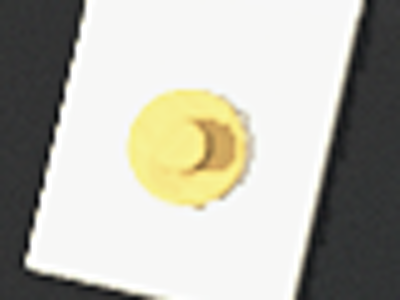

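View pics/crop_holder.png

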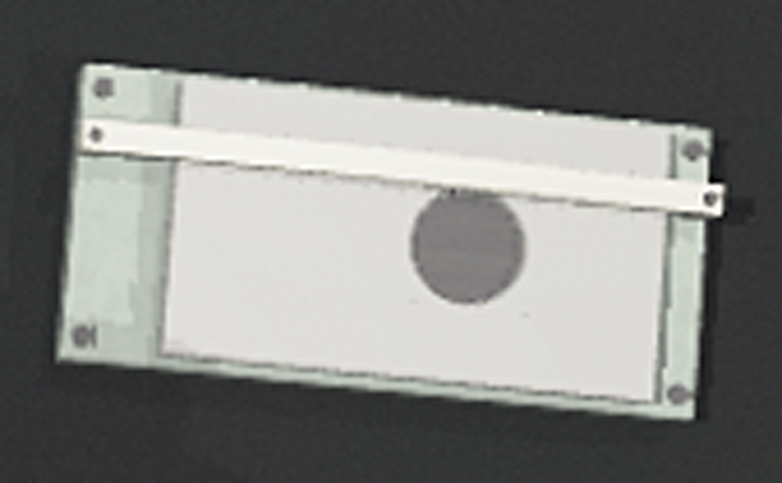

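View pics/crop_holder_s.png

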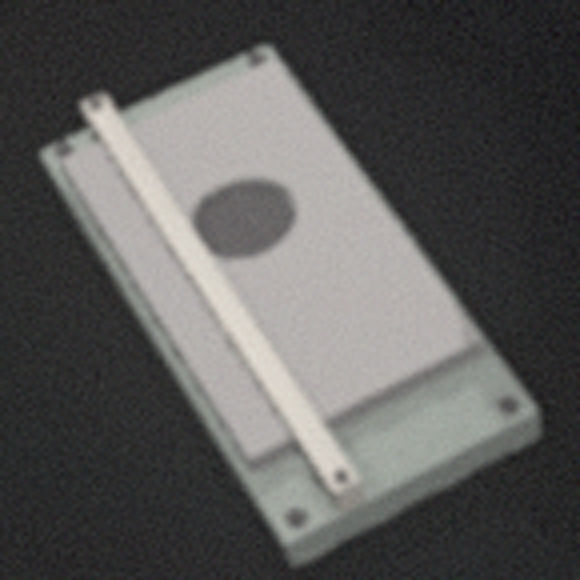

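```bash
cat > m2.py <<'E'
from h import *
c=cam('top');s=cam('scene')
for nm,k,box,thr,rthr in(('top',c,(380,130,550,235),180,225),('scene',s,(110,120,255,265),130,200)):
    g=cv2.cvtColor(k['frame'],cv2.COLOR_RGB2GRAY)
    x0,y0,x1,y1=box; sub=cv2.GaussianBlur(g,(3,3),0)[y0:y1,x0:x1]
    # base: everything brighter than bench
    m=(sub>75).astype(np.uint8)
    if nm=='scene': m[:, :]=m
    q=max(cv2.findContours(m,cv2.RETR_EXTERNAL,cv2.CHAIN_APPROX_NONE)[0],key=cv2.contourArea)
    # pocket
    if nm=='top': pc=(482,183)
    else: pc=(172,174)
    print(nm,'px vals pocket',g[pc[1],pc[0]],'plate',g[pc[1]+20,pc[0]-15])
    t=(int(g[pc[1],pc[0]])+int(g[pc[1]+20,pc[0]-15]))//2
    pm=((sub<t)&(sub>60)).astype(np.uint8)
    n,lab,st,ce=cv2.connectedComponentsWithStats(pm)
    l=lab[pc[1]-y0,pc[0]-x0]; qq=cv2.findContours((lab==l).astype(np.uint8),cv2.RETR_EXTERNAL,cv2.CHAIN_APPROX_NONE)[0][0]
    for z in(26,30):
        pts=np.array([onz(k,p[0][0]+x0,p[0][1]+y0,z)[:2] for p in qq],np.float32)
        (x,y),r=cv2.minEnclosingCircle(pts); e=cv2.fitEllipse(pts)
        print(' pocket z',z,'enc',round(x,1),round(y,1),round(2*r,1),'ell',np.round(e[0],1),np.round(e[1],1))
    # rail
    rm=(sub>rthr).astype(np.uint8)
    rq=max(cv2.findContours(rm,cv2.RETR_EXTERNAL,cv2.CHAIN_APPROX_NONE)[0],key=cv2.contourArea)
    pts=np.array([onz(k,p[0][0]+x0,p[0][1]+y0,35)[:2] for p in rq],np.float32)
    R=cv2.minAreaRect(pts); print(' rail',np.round(R[0],1),np.round(R[1],1),round(R[2],2),np.round(cv2.boxPoints(R),1).tolist())
    q[:]=q
    pts=np.array([onz(k,p[0][0]+x0,p[0][1]+y0,20)[:2] for p in q],np.float32)
    R=cv2.minAreaRect(pts); print(' base',np.round(R[0],1),np.round(R[1],1),round(R[2],2))
man=np.array([(83,65),(712,128),(694,418),(58,360)])/4.6+[380,130]
B=np.array([onz(c,*p,20) for p in man]);print('top base corners',B[:,:2].round(1).tolist(),B.mean(0).round(1))
man=np.array([(82,150),(722,214),(83,120),(722,185)])/4.6+[380,130]
B=np.array([onz(c,*p,35) for p in man]);print('top rail',B[:,:2].round(1).tolist())
man=np.array([(178,80),(162,353),(676,132),(658,402)])/4.6+[380,130]
B=np.array([onz(c,*p,30) for p in man]);print('top plate corners',B[:,:2].round(1).tolist())
man=np.array([(268,45),(540,412),(290,540),(42,155)])/4+[110,120]
B=np.array([onz(s,*p,20) for p in man]);print('scene base corners',B[:,:2].round(1).tolist(),B.mean(0).round(1))
man=np.array([(108,95),(358,490),(80,103),(332,498)])/4+[110,120]
B=np.array([onz(s,*p,35) for p in man]);print('scene rail',B[:,:2].round(1).tolist())
E
python3 m2.py
```

```text
top px vals pocket 127 plate 220
 pocket z 26 enc 543.5 -209.0 47.9 ell [ 542.9 -209.1] [45.3 45.7]
 pocket z 30 enc 543.0 -207.8 47.7 ell [ 542.3 -207.9] [45.1 45.5]
 rail [ 574.9 -179.8] [248.5  11.8] 84.33 [[556.7999877929688, -302.8999938964844], [568.5, -304.0], [593.0, -56.70000076293945], [581.2999877929688, -55.599998474121094]]
 base [ 544.9 -182.3] [269.1 123.1] 84.21
scene px vals pocket 104 plate 179
 pocket z 26 enc 542.3 -212.7 46.6 ell [ 542.2 -212.6] [43.6 44.2]
 pocket z 30 enc 543.5 -209.2 46.4 ell [ 543.4 -209.1] [43.4 44. ]
 rail [ 574.4 -184.5] [237.    9.1] 84.42 [[558.4000244140625, -302.0], [567.4000244140625, -302.8999938964844], [590.4000244140625, -67.0], [581.4000244140625, -66.0999984741211]]
 base [ 546.9 -184.3] [290.9 123.2] 84.34
top base corners [[615.8, -57.4], [591.2, -315.9], [472.9, -304.0], [497.5, -45.2]] [ 544.3 -180.6   20. ]
top rail [[578.8, -54.2], [553.6, -312.7], [590.8, -54.8], [565.3, -313.2]]
top plate corners [[607.7, -93.7], [499.1, -85.0], [587.6, -296.7], [478.7, -285.3]]
scene base corners [[475.3, -301.7], [500.6, -43.7], [616.2, -57.4], [593.2, -311.7]] [ 546.3 -178.6   20. ]
scene rail [[554.7, -309.4], [584.8, -49.9], [567.3, -313.8], [595.1, -53.4]]
```

```bash
cat > p.py <<'E'
from h import *
psi=np.deg2rad(-95.55);C=np.array([545.2,-180.0])
X=np.array([np.cos(psi),np.sin(psi)]);Y=np.array([-X[1],X[0]])
def h2w(x,y): return C+x*X+y*Y
def w2h(p): d=np.array(p)[:2]-C; return np.array([d@X,d@Y])
def jawang():
    R=Rot.from_euler('xyz',env.state()['tcp_rot']).as_matrix(); y=R[:,1]; return np.rad2deg(np.arctan2(y[1],y[0])), R
def rep():
    s=env.state(); print('t',round(s['t'],2),'tcp',s['eef_pos'].round(2),'holder',w2h(s['eef_pos']).round(2),'jawang',round(jawang()[0],2),'F',s['ft_force'].round(2),'open',round(s['opening']*95,2),'q',s['joints'].round(2))
E
python3 - <<'E'
from p import *
rep(); print(jawang()[1].round(3)); print('pocket',w2h((542.8,-208.5)),'start',h2w(-55,-3))
print('plate corners h',[w2h(p).round(1).tolist() for p in [[607.7, -93.7], [499.1, -85.0], [587.6, -296.7], [478.7, -285.3]]])
E
```

```text
t 0.3 tcp [ 205.97 -590.01  214.45] holder [ 440.9  -297.98] jawang -70.76 F [ 0.3   0.16 -0.36] open 94.8 q [-1.34  0.49  1.56  0.    1.09 -0.11]
[[-0.     0.33  -0.944]
 [ 0.    -0.944 -0.33 ]
 [-1.    -0.    -0.   ]]
pocket [28.59851155  0.36761012] start [ 547.53335343 -124.96768711]
plate corners h [[-91.9, 53.9], [-90.1, -55.1], [112.1, 53.5], [111.2, -56.0]]
```

Call:
apply_moves(offset=[[13, 17.6, 0], [13, 17.6, 0], [13, 17.6, 0], [13, 17.6, 0], [13, 17.6, 0], [13, 17.6, 0], [13, 17.6, 0], [13, 17.6, 0], [13, 17.6, 0], [10.3, 33.9, -2], [10.3, 33.9, -2], [10.3, 33.9, -2], [10.3, 33.9, -2], [10.3, 33.9, -2], [10.3, 33.9, -2], [10.3, 33.9, -2], [10.3, 33.9, -4], [10.3, 33.9, -5], [10.3, 33.9, -5], [10.3, 33.9, -5]], yaw=[-1, -2.5, -2.5, -2.5, -2.5, -2.5, -2.5, -2.5, -2.5, -2.5, -2.5, -2.5, -2.5, -2.5, -2.5, -2.5, -2.5, -2.5, -2.5, -2.5], jaw=[-1, -1, -1, -1, -1, -1, -1, -1, -1, -1, -1, -1, -1, -1, -1, -1, -1, -1, -1, -1])

```text
t: 2.8
eef_pos: [464.0, 257.6, 90.4]
tcp_rot: [-2.616, 1.57, 0.599]
ft_force: [-0.5, -0.1, -0.0]
opening: 1.001
```

```bash
python3 - <<'E'
from p import *
rep(); c=cam('top'); cv2.imwrite('pics/t2.png',cv2.resize(c['frame'][60:320,120:440],None,fx=2.4,fy=2.3)[:,:,::-1])
E
```

```text
t 2.8 tcp [463.99 257.57  90.39] holder [-427.66 -123.15] jawang -85.77 F [-0.55 -0.13 -0.04] open 95.08 q [0.38 0.53 1.92 0.   0.7  1.88]
```

View pics/t2.png

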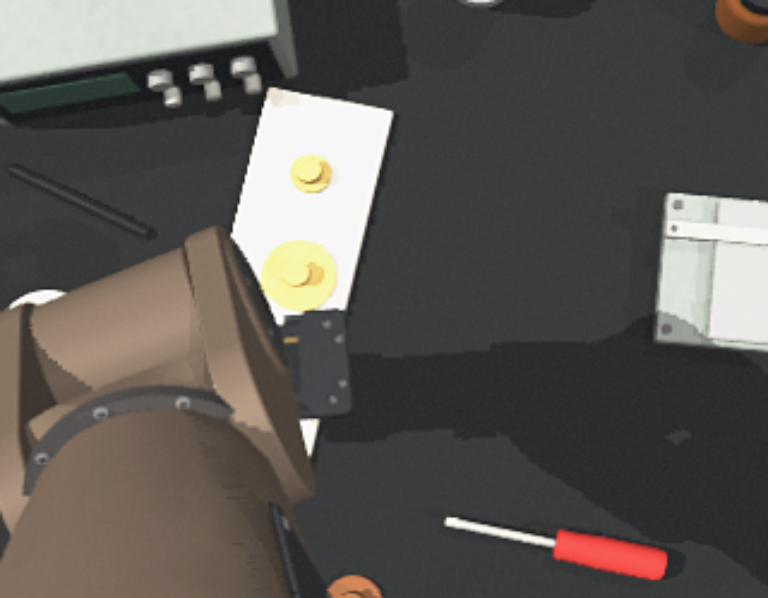

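Call:
apply_moves(offset=[[0, 0, -1.5], [0, 0, -2.6], [0, 0, -3.03], [0, 0, -3.03]], yaw=[0, 0, 0, 0], jaw=[-1, -1, -1, -1])

```text
t: 3.35
eef_pos: [464.4, 257.6, 15.3]
tcp_rot: [-2.711, 1.569, 0.505]
ft_force: [0.3, -0.7, 0.8]
opening: 1.003
```

```bash
python3 - <<'E'
from p import *
rep(); c=cam('scene'); cv2.imwrite('pics/s3.png',cv2.resize(c['frame'][260:460,210:470],None,fx=3,fy=3)[:,:,::-1])
E
```

```text
t 3.35 tcp [464.41 257.62  15.33] holder [-427.75 -122.73] jawang -85.78 F [ 0.3  -0.73  0.83] open 95.24 q [0.38 0.65 1.96 0.   0.53 1.88]
```

View pics/s3.png

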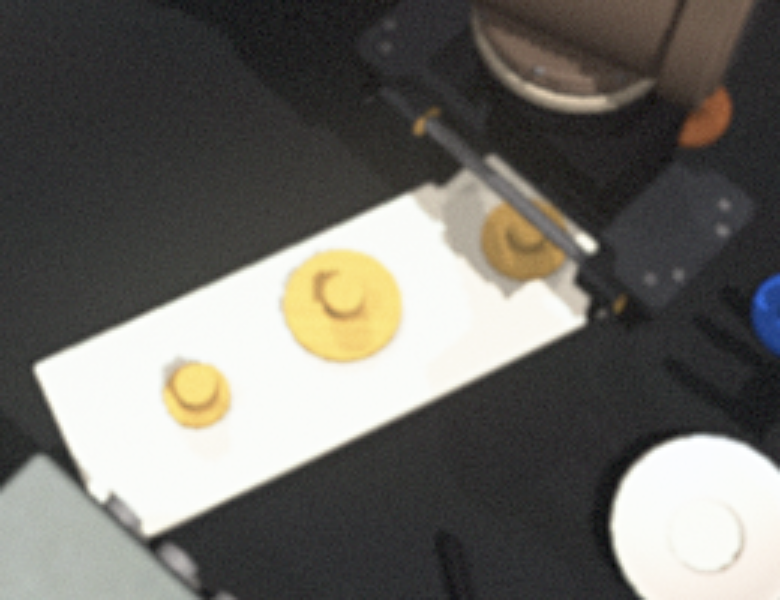

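The middle disc sits between the open fingers (crop about (525,240)), with the large disc at (343,305) and the small one at (197,392). Next I close on the stud.

Call:
apply_moves(offset=[[0, 0, 0], [0, 0, 0], [0, 0, 0], [0, 0, 0], [0, 0, 0], [0, 0, 0]], yaw=[0, 0, 0, 0, 0, 0], jaw=[0.2, 0.5, 0.7, 0.7, 0.7, 0.7])

```text
t: 4.15
eef_pos: [464.6, 257.7, 15.8]
tcp_rot: [-2.74, 1.568, 0.476]
ft_force: [-1.1, 0.4, 0.6]
opening: 0.427
```

```bash
python3 - <<'E'
from p import *
rep()
E
```

```text
t 4.15 tcp [464.59 257.73  15.78] holder [-427.89 -122.57] jawang -85.78 F [-1.09  0.41  0.59] open 40.56 q [0.38 0.65 1.96 0.   0.53 1.88]
```

Call:
apply_moves(offset=[[0, 0, -0.03], [0, 0, -0.03], [0, 0, -0.03], [0, 0, -0.03], [0, 0, -0.03], [0, 0, -0.03]], yaw=[0, 0, 0, 0, 0, 0], jaw=[0.8, 0.9, 1, 1, 1, 1])

```text
t: 4.9
eef_pos: [464.6, 257.7, 15.0]
tcp_rot: [-2.732, 1.568, 0.483]
ft_force: [0.3, 0.1, -1.3]
opening: 0.2
```

```bash
python3 - <<'E'
from p import *
rep()
E
```

```text
t 4.9 tcp [464.55 257.73  14.99] holder [-427.88 -122.61] jawang -85.78 F [ 0.27  0.07 -1.3 ] open 19.01 q [0.38 0.65 1.96 0.   0.53 1.88]
```

Call:
apply_moves(offset=[[0, 0, 0], [0, 0, 0], [0, 0, 0.5], [0, 0, 1.5], [0, 0, 3], [0, 0, 4], [0, 0, 4]], yaw=[0, 0, 0, 0, 0, 0, 0], jaw=[1, 1, 1, 1, 1, 1, 1])

```text
t: 5.78
eef_pos: [465.3, 258.1, 117.2]
tcp_rot: [-2.789, 1.564, 0.426]
ft_force: [-0.4, 0.2, -2.5]
opening: 0.201
```

```bash
python3 - <<'E'
from p import *
rep(); c=cam('scene'); cv2.imwrite('pics/s4.png',cv2.resize(c['frame'][260:460,210:470],None,fx=3,fy=3)[:,:,::-1])
E
```

```text
t 5.78 tcp [465.31 258.06 117.17] holder [-428.28 -121.88] jawang -85.78 F [-0.35  0.25 -2.46] open 19.13 q [0.38 0.48 1.89 0.   0.76 1.88]
```

View pics/s4.png

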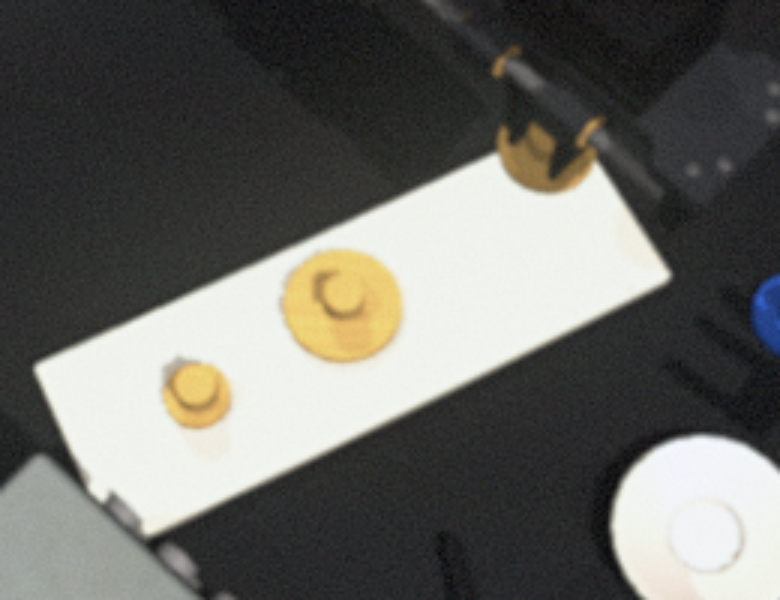

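Call:
apply_moves(offset=[[3.25, -15.3, 0], [3.25, -15.3, 0], [3.25, -15.3, 0], [3.25, -15.3, 0], [3.25, -15.3, 0], [3.25, -15.3, 0], [3.25, -15.3, 0], [3.25, -15.3, -1], [3.25, -15.3, -1.8], [3.25, -15.3, -1.8]], yaw=[0, 0, 0, 0, 0, 0, 0, 0, 0, 0], jaw=[1, 1, 1, 1, 1, 1, 1, 1, 1, 1])

```text
t: 7.08
eef_pos: [544.8, -123.7, 69.0]
tcp_rot: [-1.739, 1.567, 1.477]
ft_force: [0.2, 0.1, -0.6]
opening: 0.202
```

```bash
python3 - <<'E'
from p import *
rep(); print(jawang()[1].round(4)); 
c=cam('scene'); cv2.imwrite('pics/s5.png',cv2.resize(c['frame'][110:310,100:300],None,fx=3,fy=3)[:,:,::-1])
c=cam('top'); cv2.imwrite('pics/t5.png',cv2.resize(c['frame'][110:260,360:560],None,fx=3.5,fy=3.5)[:,:,::-1])
E
```

```text
t 7.08 tcp [ 544.76 -123.71   68.97] holder [-55.99  -5.89] jawang -85.75 F [ 0.2   0.13 -0.64] open 19.16 q [-0.34  0.59  1.86  0.01  0.69  1.15]
[[ 3.000e-04  7.410e-02 -9.973e-01]
 [ 3.500e-03 -9.972e-01 -7.410e-02]
 [-1.000e+00 -3.500e-03 -6.000e-04]]
```

View pics/s5.png

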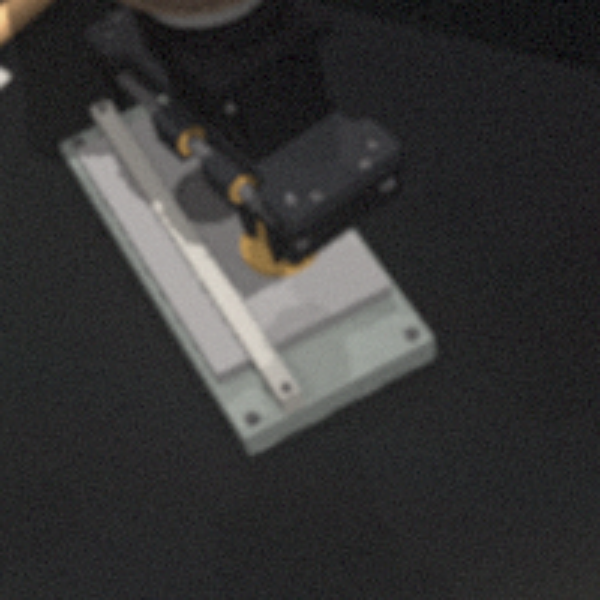

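View pics/t5.png

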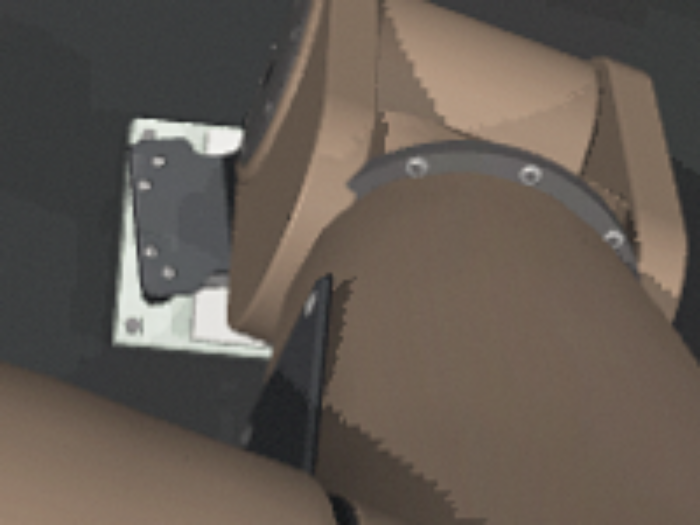

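Call:
apply_moves(offset=[[0.06, 0, -0.6], [0.06, 0, -1.0], [0.06, 0, -1.12], [0.06, 0, -1.16], [0.06, 0, -1.18], [0.06, 0, -1.18]], yaw=[0, 0, 0, 0, 0, 0], jaw=[1, 1, 1, 1, 1, 1])

```text
t: 7.92
eef_pos: [547.5, -124.2, 41.5]
tcp_rot: [-2.702, 1.566, 0.514]
ft_force: [-0.5, 0.1, -1.4]
opening: 0.201
```

```bash
python3 - <<'E'
from p import *
rep()
c=cam('scene'); cv2.imwrite('pics/s6.png',cv2.resize(c['frame'][130:270,110:260],None,fx=5,fy=4.2)[:,:,::-1])
E
```

```text
t 7.92 tcp [ 547.45 -124.19   41.48] holder [-55.76  -3.16] jawang -85.75 F [-0.46  0.07 -1.41] open 19.08 q [-0.34  0.63  1.87  0.01  0.63  1.15]
```

View pics/s6.png

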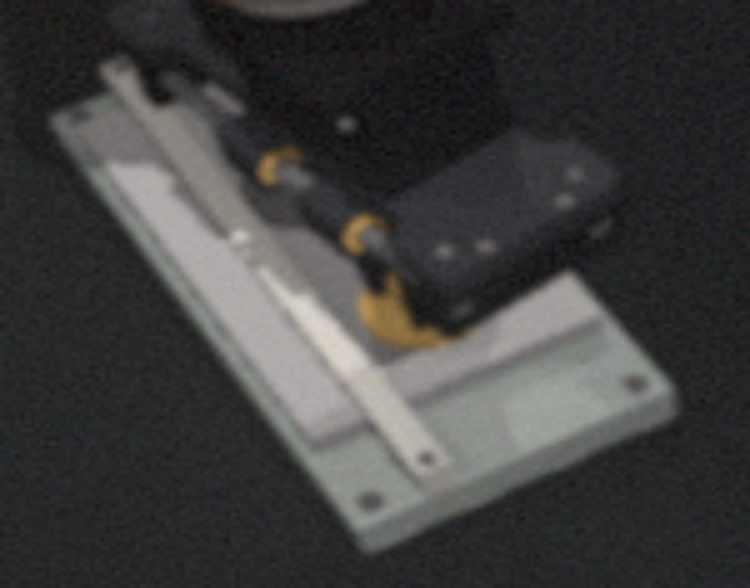

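Call:
apply_moves(offset=[[0, 0, -0.05], [0, 0, -0.1], [0, 0, -0.14], [0, 0, -0.14]], yaw=[0, 0, 0, 0], jaw=[1, 1, 1, 1])

```text
t: 8.48
eef_pos: [547.4, -124.2, 37.9]
tcp_rot: [-2.671, 1.566, 0.545]
ft_force: [-0.3, -0.8, -0.9]
opening: 0.199
```

```bash
python3 - <<'E'
from p import *
rep()
E
```

```text
t 8.47 tcp [ 547.41 -124.17   37.86] holder [-55.79  -3.2 ] jawang -85.74 F [-0.32 -0.84 -0.85] open 18.94 q [-0.34  0.64  1.87  0.01  0.63  1.15]
```

Call:
apply_moves(offset=[[0, 0, -0.01], [0, 0, -0.02], [0, 0, -0.02]], yaw=[0, 0, 0], jaw=[1, 1, 1])

```text
t: 8.85
eef_pos: [547.4, -124.2, 37.4]
tcp_rot: [-2.667, 1.566, 0.549]
ft_force: [-0.4, -0.3, -1.5]
opening: 0.197
```

```bash
python3 - <<'E'
from p import *
rep()
E
```

```text
t 8.85 tcp [ 547.4  -124.16   37.37] holder [-55.79  -3.21] jawang -85.75 F [-0.4  -0.32 -1.49] open 18.75 q [-0.34  0.64  1.87  0.01  0.62  1.15]
```

Call:
apply_moves(offset=[[0, 0, -0.01], [0, 0, -0.02], [0, 0, -0.02]], yaw=[0, 0, 0], jaw=[1, 1, 1])

```text
t: 9.22
eef_pos: [547.4, -124.1, 36.9]
tcp_rot: [-2.674, 1.566, 0.542]
ft_force: [-0.3, 0.2, -0.4]
opening: 0.202
```

```bash
python3 - <<'E'
from p import *
rep()
E
```

```text
t 9.22 tcp [ 547.41 -124.15   36.91] holder [-55.8  -3.2] jawang -85.74 F [-0.28  0.16 -0.41] open 19.22 q [-0.34  0.64  1.88  0.01  0.62  1.15]
```

Call:
apply_moves(offset=[[0, 0, -0.01], [0, 0, -0.02], [0, 0, -0.02]], yaw=[0, 0, 0], jaw=[1, 1, 1])

```text
t: 9.6
eef_pos: [547.4, -124.2, 36.9]
tcp_rot: [-2.729, 1.566, 0.486]
ft_force: [-1.8, 0.6, 6.6]
opening: 0.199
```

```bash
python3 - <<'E'
from p import *
rep()
E
```

```text
t 9.6 tcp [ 547.45 -124.18   36.86] holder [-55.77  -3.16] jawang -85.75 F [-1.82  0.63  6.59] open 18.95 q [-0.34  0.64  1.88  0.01  0.62  1.15]
```

Call:
apply_moves(offset=[[0, 0, 0], [0, 0, 0], [0, 0, 0.02], [0, 0, 0.02]], yaw=[0, 0, 0, 0], jaw=[0.45, 0.45, 0.45, 0.45])

```text
t: 10.1
eef_pos: [547.5, -124.1, 37.3]
tcp_rot: [-2.725, 1.566, 0.491]
ft_force: [-0.3, 0.2, -0.3]
opening: 0.274
```

```bash
python3 - <<'E'
from p import *
rep()
c=cam('scene'); cv2.imwrite('pics/s7.png',cv2.resize(c['frame'][130:270,110:260],None,fx=5,fy=4.2)[:,:,::-1])
E
```

```text
t 10.1 tcp [ 547.46 -124.15   37.31] holder [-55.81  -3.16] jawang -85.74 F [-0.31  0.19 -0.3 ] open 26.05 q [-0.34  0.64  1.88  0.01  0.62  1.15]
```

View pics/s7.png

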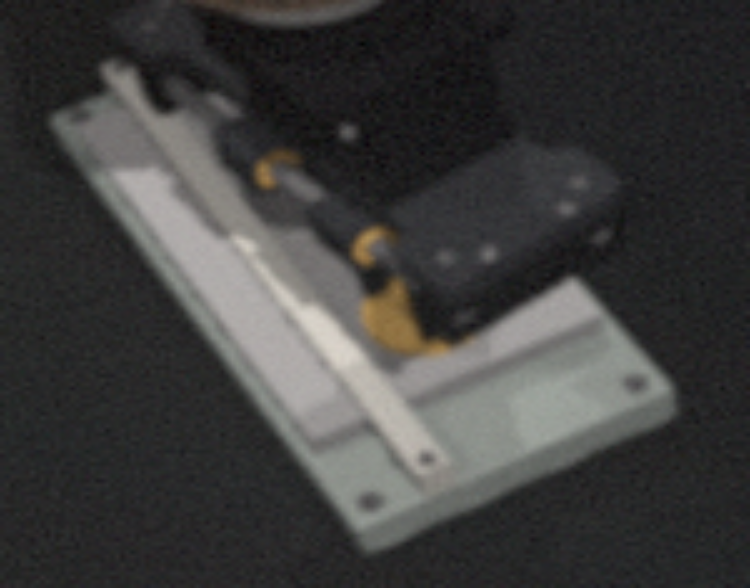

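```bash
python3 - <<'E'
from p import *
c=cam('scene'); hsv=cv2.cvtColor(c['frame'],cv2.COLOR_RGB2HSV)
m=cv2.inRange(hsv,(12,110,60),(35,255,255)); m[:190]=0; m[:, :160]=0;m[230:]=0;m[:,230:]=0
ys,xs=np.nonzero(m); print(len(xs),xs.min(),xs.max(),ys.min(),ys.max())
P=np.array([w2h(onz(c,u,v,35)) for u,v in zip(xs,ys)])
i=P[:,1].argmax(); print('disc max y',P[i].round(1),xs[i],ys[i],'min x',P[:,0].min().round(1))
for u,v in [(110+345/5,130+345/4.2),(110+380/5,130+385/4.2),(110+300/5,130+285/4.2)]: print(w2h(onz(c,u,v,35)).round(1))
# rail inner edge from profile near row
g=c['frame'].mean(2)
for r in (200,208,214): print(r,g[r,165:200].astype(int).tolist())
E
```

```text
164 180 199 190 213
disc max y [-61.2  16.6] 185 210 min x -79.3
[-59.4  27. ]
[-83.8  26.2]
[-23.1  26.3]
200 [175, 197, 201, 185, 155, 136, 133, 126, 120, 110, 109, 112, 115, 115, 115, 114, 112, 94, 78, 61, 68, 79, 82, 97, 98, 89, 66, 43, 38, 31, 27, 31, 46, 37, 46]
208 [172, 171, 165, 153, 152, 170, 192, 206, 210, 208, 204, 204, 194, 153, 124, 113, 110, 109, 115, 114, 109, 108, 110, 108, 110, 108, 110, 102, 77, 50, 27, 25, 33, 34, 34]
214 [170, 171, 171, 170, 171, 173, 172, 158, 148, 167, 194, 207, 208, 207, 204, 208, 197, 173, 141, 114, 101, 96, 90, 96, 90, 92, 88, 94, 105, 114, 120, 139, 137, 140, 144]
```

Call:
apply_moves(offset=[[0.004, -0.06, 0], [0.007, -0.12, 0], [0.011, -0.18, 0], [0.014, -0.24, 0], [0.018, -0.3, 0], [0.021, -0.36, 0], [0.025, -0.42, 0], [0.028, -0.48, 0], [0.032, -0.54, 0], [0.035, -0.6, 0], [0.039, -0.66, 0], [0.042, -0.72, 0], [0.046, -0.78, 0], [0.05, -0.84, 0], [0.053, -0.9, 0], [0.057, -0.96, 0], [0.06, -1.02, 0], [0.064, -1.08, 0], [0.068, -1.15, 0], [0.071, -1.21, 0]], yaw=[0, 0, 0, 0, 0, 0, 0, 0, 0, 0, 0, 0, 0, 0, 0, 0, 0, 0, 0, 0], jaw=[0.45, 0.45, 0.45, 0.45, 0.45, 0.45, 0.45, 0.45, 0.45, 0.45, 0.45, 0.45, 0.45, 0.45, 0.45, 0.45, 0.45, 0.45, 0.45, 0.45])

```text
t: 12.7
eef_pos: [549.2, -154.5, 37.3]
tcp_rot: [-2.727, 1.566, 0.489]
ft_force: [-0.0, 0.1, -0.5]
opening: 0.276
```

```bash
cat > look.py <<'E'
import sys
from p import *
rep()
c=cam('scene'); cv2.imwrite('pics/'+sys.argv[1],cv2.resize(c['frame'][130:270,110:260],None,fx=5,fy=4.2)[:,:,::-1])
hsv=cv2.cvtColor(c['frame'],cv2.COLOR_RGB2HSV)
m=cv2.inRange(hsv,(12,110,60),(35,255,255)); m[:170]=0; m[:, :140]=0;m[230:]=0;m[:,230:]=0
ys,xs=np.nonzero(m)
if len(xs):
    P=np.array([w2h(onz(c,u,v,35)) for u,v in zip(xs,ys)]); i=P[:,1].argmax(); print(len(xs),'max y',P[i].round(1),'min x',P[:,0].min().round(1))
E
python3 look.py s8.png
```

```text
t 12.7 tcp [ 549.24 -154.54   37.31] holder [-25.73   1.56] jawang -85.75 F [-0.05  0.08 -0.55] open 26.18 q [-0.39  0.65  1.85  0.01  0.64  1.1 ]
213 max y [-32.3  21.2] min x -52.9
```

View pics/s8.png

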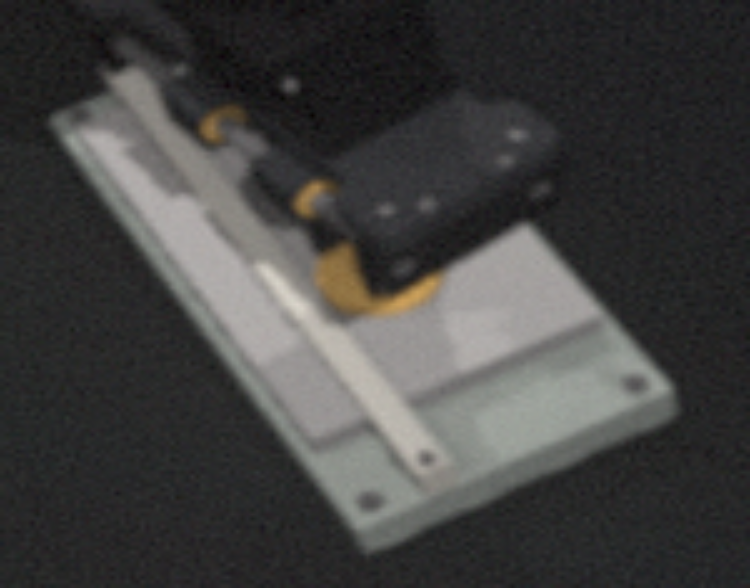

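Call:
apply_moves(offset=[[0.002, -0.06, 0], [0.004, -0.12, 0], [0.007, -0.18, 0], [0.009, -0.24, 0], [0.011, -0.3, 0], [0.013, -0.36, 0], [0.015, -0.42, 0], [0.018, -0.48, 0], [0.02, -0.54, 0], [0.022, -0.6, 0], [0.016, -0.66, 0], [0.01, -0.72, 0], [0.005, -0.78, 0], [-0.001, -0.84, 0], [-0.007, -0.9, 0], [-0.013, -0.96, 0], [-0.019, -1.02, 0], [-0.024, -1.08, 0], [-0.03, -1.14, 0], [-0.036, -1.2, 0]], yaw=[0, 0, 0, 0, 0, 0, 0, 0, 0, 0, 0, 0, 0, 0, 0, 0, 0, 0, 0, 0], jaw=[0.45, 0.45, 0.45, 0.45, 0.45, 0.45, 0.45, 0.45, 0.45, 0.45, 0.45, 0.45, 0.45, 0.45, 0.45, 0.45, 0.45, 0.45, 0.45, 0.45])

```text
t: 15.25
eef_pos: [548.3, -184.8, 37.3]
tcp_rot: [-2.733, 1.566, 0.483]
ft_force: [-0.2, 0.9, -0.2]
opening: 0.273
```

```bash
python3 look.py s9.png
```

```text
t 15.25 tcp [ 548.32 -184.78   37.3 ] holder [4.46 3.57] jawang -85.75 F [-0.2   0.88 -0.24] open 25.94 q [-0.44  0.66  1.83  0.01  0.65  1.05]
188 max y [ 0.5 22.6] min x -22.5
```

View pics/s9.png

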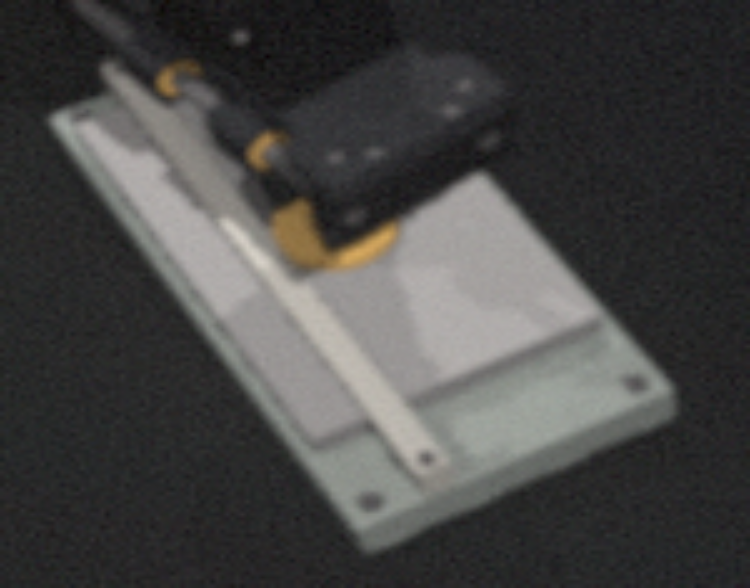

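Call:
apply_moves(offset=[[-0.004, -0.06, 0], [-0.008, -0.12, 0], [-0.012, -0.18, 0], [-0.016, -0.24, 0], [-0.02, -0.3, 0], [-0.024, -0.36, 0], [-0.028, -0.42, 0], [-0.033, -0.48, 0], [-0.037, -0.54, 0], [-0.041, -0.6, 0], [-0.045, -0.66, 0], [-0.05, -0.72, 0], [-0.054, -0.77, 0], [-0.057, -0.8, 0]], yaw=[0, 0, 0, 0, 0, 0, 0, 0, 0, 0, 0, 0, 0, 0], jaw=[0.45, 0.45, 0.45, 0.45, 0.45, 0.45, 0.45, 0.45, 0.45, 0.45, 0.45, 0.45, 0.45, 0.45])

```text
t: 17.05
eef_pos: [546.9, -205.1, 37.3]
tcp_rot: [-2.765, 1.566, 0.451]
ft_force: [-1.6, 1.6, 1.2]
opening: 0.275
```

```bash
python3 look.py s10.png
```

```text
t 17.05 tcp [ 546.93 -205.06   37.35] holder [24.77  4.14] jawang -85.76 F [-1.64  1.64  1.17] open 26.08 q [-0.47  0.66  1.82  0.01  0.66  1.02]
189 max y [16.9 22.6] min x -1.5
```

View pics/s10.png

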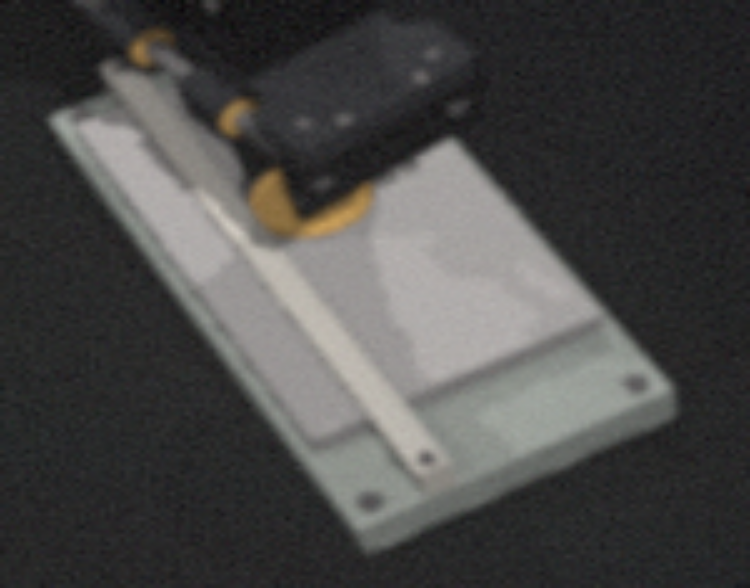

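Call:
apply_moves(offset=[[-0.003, -0.03, 0], [-0.006, -0.06, 0], [-0.009, -0.09, 0], [-0.012, -0.12, 0], [-0.012, -0.12, 0]], yaw=[0, 0, 0, 0, 0], jaw=[0.45, 0.45, 0.45, 0.45, 0.45])

```text
t: 17.73
eef_pos: [546.8, -208.3, 37.4]
tcp_rot: [-2.862, 1.566, 0.354]
ft_force: [-0.3, 0.1, -0.2]
opening: 0.275
```

```bash
python3 look.py s11.png
```

```text
t 17.73 tcp [ 546.83 -208.3    37.37] holder [28.01  4.36] jawang -85.77 F [-0.3   0.12 -0.25] open 26.14 q [-0.48  0.66  1.81  0.01  0.66  1.01]
179 max y [22.  22.1] min x 1.6
```

Call:
apply_moves(offset=[[-0.003, -0.02, 0], [-0.006, -0.04, 0], [-0.01, -0.06, 0], [-0.015, -0.08, 0], [-0.015, -0.08, 0]], yaw=[0, 0, 0, 0, 0], jaw=[0.45, 0.45, 0.45, 0.45, 0.45])

```text
t: 18.4
eef_pos: [546.6, -210.4, 37.4]
tcp_rot: [-2.908, 1.566, 0.307]
ft_force: [0.0, 0.4, -0.6]
opening: 0.278
```

```bash
python3 look.py s12.png
```

```text
t 18.4 tcp [ 546.56 -210.38   37.43] holder [30.1   4.29] jawang -85.77 F [ 0.03  0.38 -0.56] open 26.45 q [-0.48  0.66  1.81  0.01  0.66  1.01]
186 max y [25.2 22.6] min x 2.6
```

View pics/s12.png

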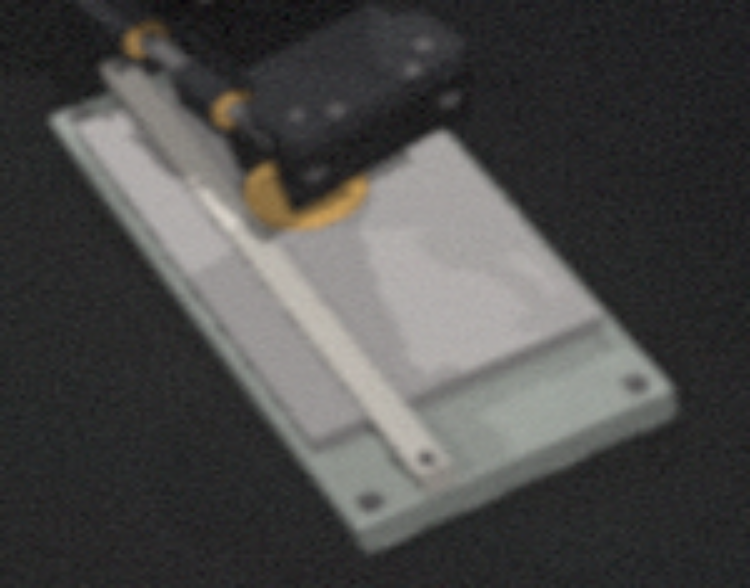

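Call:
apply_moves(offset=[[-0.002, -0.015, 0], [-0.004, -0.03, 0], [-0.006, -0.045, 0], [-0.006, -0.045, 0]], yaw=[0, 0, 0, 0], jaw=[0.45, 0.45, 0.45, 0.45])

```text
t: 18.95
eef_pos: [546.4, -211.5, 37.4]
tcp_rot: [-2.913, 1.566, 0.303]
ft_force: [0.0, 0.5, -0.3]
opening: 0.277
```

```bash
python3 look.py s13.png
```

```text
t 18.95 tcp [ 546.41 -211.51   37.44] holder [31.25  4.25] jawang -85.77 F [ 0.02  0.53 -0.34] open 26.3 q [-0.48  0.66  1.81  0.01  0.66  1.01]
186 max y [25.2 22.6] min x 3.6
```

Call:
apply_moves(offset=[[-0.002, -0.015, 0], [-0.004, -0.03, 0], [-0.006, -0.045, 0], [-0.006, -0.045, 0]], yaw=[0, 0, 0, 0], jaw=[0.45, 0.45, 0.45, 0.45])

```text
t: 19.5
eef_pos: [546.3, -212.7, 37.4]
tcp_rot: [-2.92, 1.566, 0.296]
ft_force: [-0.1, 0.6, -0.0]
opening: 0.271
```

```bash
python3 look.py s14.png
```

```text
t 19.5 tcp [ 546.26 -212.68   37.43] holder [32.42  4.22] jawang -85.77 F [-0.12  0.57 -0.  ] open 25.71 q [-0.49  0.66  1.81  0.01  0.66  1.01]
193 max y [25.2 22.6] min x 3.6
```

View pics/s14.png

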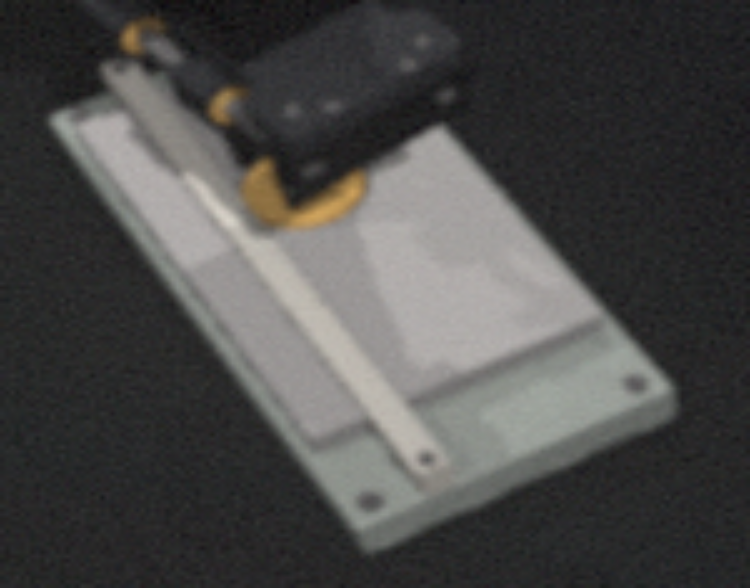

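Call:
apply_moves(offset=[[-0.002, -0.015, 0], [-0.004, -0.03, 0], [-0.006, -0.045, 0], [-0.006, -0.045, 0]], yaw=[0, 0, 0, 0], jaw=[0.45, 0.45, 0.45, 0.45])

```text
t: 20.05
eef_pos: [546.1, -213.8, 37.4]
tcp_rot: [-2.917, 1.566, 0.299]
ft_force: [1.1, 0.1, 1.0]
opening: 0.277
```

```bash
python3 look.py s15.png
```

```text
t 20.05 tcp [ 546.1  -213.83   37.44] holder [33.59  4.17] jawang -85.77 F [1.12 0.07 1.  ] open 26.35 q [-0.49  0.66  1.81  0.01  0.66  1.  ]
208 max y [25.2 22.6] min x 3.6
```

View pics/s15.png

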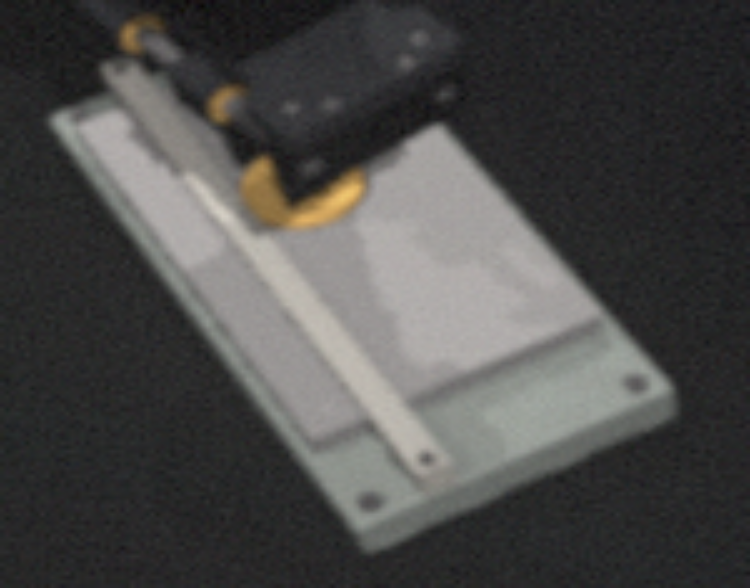

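```bash
cat > meas.py <<'E'
from p import *
fr={}
for n in ('s9','s10','s12','s13','s14','s15'):
    im=cv2.imread(f'pics/{n}.png'); fr[n]=im
    hsv=cv2.cvtColor(im,cv2.COLOR_BGR2HSV)
    m=cv2.inRange(hsv,(10,100,50),(35,255,255));m[:150]=0;
    ys,xs=np.nonzero(m)
    # brass boundary points in scene px
    u=110+(xs+.5)/5-.5; v=130+(ys+.5)/4.2-.5
    print(n,'bottom v',v.max().round(2),'left u',u.min().round(2),'right u',u.max().round(2),'n',len(u))
c=cam('scene')
def outline(x,y,zt,zb):
    a=np.linspace(0,2*np.pi,200); w=[]
    for z in(zt,zb):
        for t in a: w.append([*h2w(x+22*np.cos(t),y+22*np.sin(t)),z])
    p=proj(c,w); return p[:,1].max().round(2),p[:,0].min().round(2),p[:,0].max().round(2)
for lab,x,zt,zb in (('x1.4 plate',1.4,35,30),('x21.7 plate',21.7,35,30),('27 plate',27,35,30),('28.2 plate',28.2,35,30),('30.5 plate',30.5,35,30),('28.6 pocket',28.6,31,30),('29.8 pocket',29.8,31,30),('30.5 pocket',30.5,31,30)):
    print(lab,outline(x,0,zt,zb))
E
python3 meas.py
```

```text
s9 bottom v 193.19 left u 158.8 right u 188.6 n 4593
s10 bottom v 185.57 left u 159.6 right u 183.6 n 4104
s12 bottom v 183.67 left u 158.6 right u 182.8 n 4195
s13 bottom v 183.43 left u 158.4 right u 182.4 n 4316
s14 bottom v 183.43 left u 158.0 right u 182.4 n 4407
s15 bottom v 183.43 left u 158.0 right u 182.2 n 4784
x1.4 plate (np.float64(193.63), np.float64(164.86), np.float64(190.45))
x21.7 plate (np.float64(186.1), np.float64(159.94), np.float64(185.27))
27 plate (np.float64(184.17), np.float64(158.67), np.float64(183.94))
28.2 plate (np.float64(183.73), np.float64(158.39), np.float64(183.63))
30.5 plate (np.float64(182.89), np.float64(157.84), np.float64(183.06))
28.6 pocket (np.float64(183.58), np.float64(158.79), np.float64(183.53))
29.8 pocket (np.float64(183.15), np.float64(158.5), np.float64(183.23))
30.5 pocket (np.float64(182.89), np.float64(158.34), np.float64(183.06))
```

Call:
apply_moves(offset=[[0, 0, 0], [0, 0, 0], [0, 0, 0], [0, 0, 1], [0, 0, 3], [-1, -1, 5], [-3, -3, 5], [-3, -3, 5]], yaw=[0, 0, 0, 0, 0, 0, 0, 0], jaw=[0.1, 0.1, 0.1, 0.1, 0.1, 0.1, 0.1, 0.1])

```text
t: 21.15
eef_pos: [469.2, -290.7, 163.2]
tcp_rot: [-3.097, 1.565, 0.116]
ft_force: [0.0, -0.8, 0.2]
opening: 0.448
```

```bash
python3 look.py s16.png; python3 - <<'E'
from p import *
c=cam('top');cv2.imwrite('pics/t16.png',cv2.resize(c['frame'][120:250,370:560],None,fx=4.2,fy=4.2)[:,:,::-1])
E
```

```text
t 21.15 tcp [ 469.21 -290.72  163.19] holder [117.55 -64.93] jawang -85.93 F [ 0.03 -0.82  0.16] open 42.55 q [-0.68  0.45  1.8   0.01  0.89  0.82]
279 max y [22.  22.1] min x 3.6
```

View pics/s16.png

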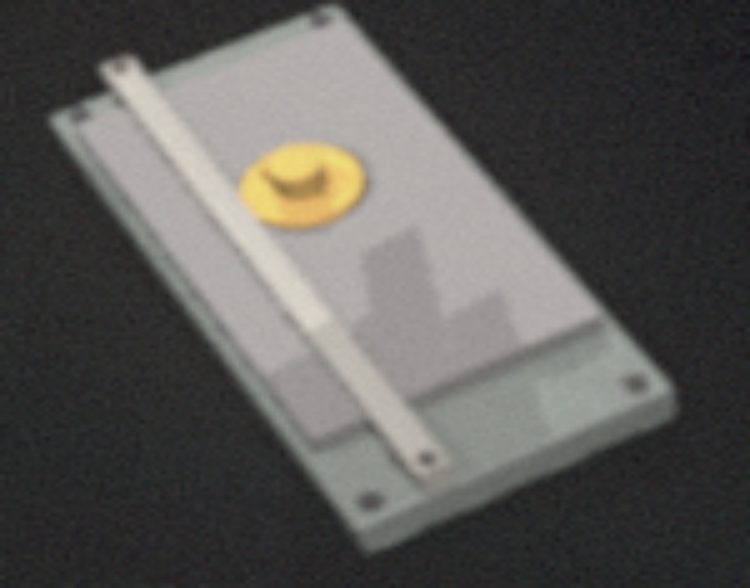

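View pics/t16.png

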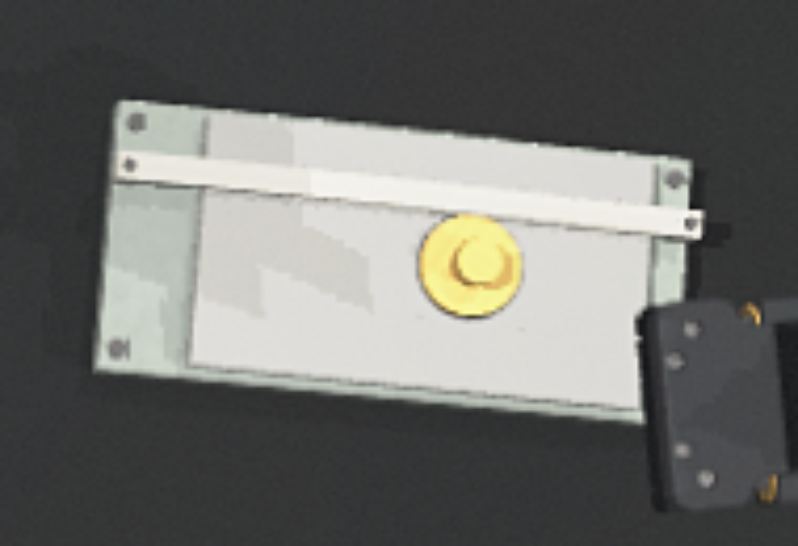

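```bash
python3 - <<'E'
from p import *
c=cam('top');s=cam('scene')
def ct(k,roi):
    x0,y0,x1,y1=roi;hsv=cv2.cvtColor(k['frame'],cv2.COLOR_RGB2HSV);m=cv2.inRange(hsv,(13,90,70),(35,255,255));z=np.zeros_like(m);z[y0:y1,x0:x1]=m[y0:y1,x0:x1]
    return max(cv2.findContours(z,cv2.RETR_EXTERNAL,cv2.CHAIN_APPROX_NONE)[0],key=cv2.contourArea)
for nm,rois in (('pocket',((455,160,510,205),(150,150,190,195))),('large',((220,155,270,205),(295,335,355,390)))):
    for z in (13,) if nm=='large' else (30,31,35):
        o=[]
        for k,r in zip((c,s),rois):
            pts=np.array([onz(k,*p[0],z)[:2] for p in ct(k,r)],np.float32); e=cv2.fitEllipse(pts); o.append(np.array(e[0])); print(nm,z,np.round(e[0],1),np.round(e[1],1),w2h(e[0]).round(1))
        print('  top-scene',(o[0]-o[1]).round(1))
a=cv2.resize(s['frame'][150:200,145:200],None,fx=12,fy=12,interpolation=cv2.INTER_CUBIC);cv2.imwrite('pics/z1.png',a[:,:,::-1])
rep()
E
```

```text
pocket 30 [ 542.4 -208.4] [43.  43.7] [28.5 -0. ]
pocket 30 [ 543.7 -210. ] [42.1 43.7] [30.   1.4]
  top-scene [-1.3  1.6]
pocket 31 [ 542.3 -208.1] [43.  43.6] [28.3 -0.2]
pocket 31 [ 544.  -209.1] [42.1 43.6] [29.1  1.6]
  top-scene [-1.7  1. ]
pocket 35 [ 541.7 -206.9] [42.8 43.5] [27.1 -0.8]
pocket 35 [ 545.2 -205.6] [41.9 43.4] [25.5  2.5]
  top-scene [-3.4 -1.3]
large 13 [553.9 226.3] [53.7 55.6] [-405.2  -30.6]
large 13 [555.6 226.2] [55.3 56.5] [-405.3  -28.9]
  top-scene [-1.7  0. ]
t 21.35 tcp [ 471.54 -288.37  162.22] holder [114.99 -62.83] jawang -85.76 F [ 0.05  0.37 -0.17] open 42.98 q [-0.67  0.45  1.8   0.01  0.89  0.82]
```

View pics/z1.png

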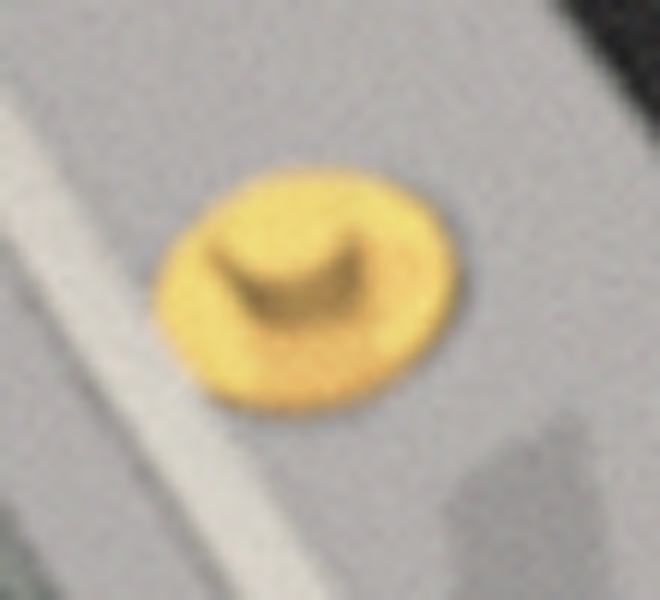

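```bash
python3 - <<'E'
from p import *
print(env.job_done()); rep()
E
```

```text
the job is handed in; nothing more can be done
None
the job is handed in; nothing more can be done
```

The middle-sized brass disc is in the pocket, lying flat, and the gripper has let go. I handed the job in at about 21.4 s of the 51 s allowed.

**What I did:**
- I gripped the 44 mm disc by its stud and set it down at holder x ≈ -56. The press on the plate read about 7 N.
- I then opened the fingers to 26 mm around the stud and pushed the disc along the rail in small steps. The side force readings I took between moves stayed under about 2.5 N.
- It stopped at holder x ≈ 28, where the pocket had been measured. I then opened the fingers and backed the arm away.

**Last checks:**
- **Disc in the pocket:** the two cameras agree on a flange top at about 31 mm (1 mm above the plate, as expected). The disc is within about 0.5 mm of the pocket centre in the top view, and about 1 mm in the scene view. The top view shows a thin dark ring around the disc.
- **Other discs:** the large disc measured within 0.1 mm of where it was at the start. I did not measure the small disc again, but it looked unmoved in the picture after the lift.

**What disagreed:**
- The two cameras differ by 1–2 mm everywhere, so I judged the height after allowing for that local bias.
- In the last two 1 mm pushes the disc stayed still while the tool moved on, with only about 1 N of force. I took this as the disc having already dropped, and the pictures after I backed away bear that out.

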